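Set the dressing row out for the guests

ROBOT

A 7-joint arm with a two-finger parallel gripper is mounted at the origin on the work surface. World frame = base frame: x ahead of the robot, y to its left, z up, the work surface at z = 0. Lengths are in m, angles in rad, forces in N, time in s.
With the tool pointing down it reaches from about 0.425 to 0.925 m from the base axis. Payload 6.8 kg.
Tool frame: the origin (TCP) lies midway between the tips of the shut fingers; the grasp point (between the pads) lies 19 mm behind it; z points along the fingers, y is the direction in which the jaws open and shut (so a half turn about z gives the same grasp; the last joint's range is limited). The gripper opens to 85 mm and grips with 20 to 120 N. Pads are 22 mm wide; open, the fingers measure 114 mm over their backs; the gripper's body (76 mm by 85 mm) begins 54 mm behind the grasp point. The pads swing forward as they close: fully open they stand 13 mm farther back than shut.
Start: joints at [-1.276, 0.477, 0.022, 1.555, -0.011, 1.109, -0.083], TCP at [0.265, 0.621, 0.231] pointing down, gripper open.
Joint ranges: [-2.96, 2.96], [-0.34, 2.1], [-1.41, 1.46], [0.24, 2.44], [-1.37, 4.51], [0.17, 1.92], [-2.96, 2.96]. Speed limits (rad/s): [2.39, 2.39, 3.14, 3.14, 3.14, 3.14, 3.14].

INTERFACE

Orientations are given as a 3x3 rotation matrix whose columns are the frame's x, y, z axes.
In Python, from rig import telemetry, cams, ticket gives the robot as it stands.
- The arm moves only by the tool move_arm, never from a script. Its argument "motion" is one flat list of numbers, 4 for each row, row after row: the shift along the tool's x, y, z in mm, then the turn about the tool's z in degrees. In form: [x, y, z, twist, x, y, z, twist, ...]. A call has 1 to 12 rows; each row is the pose to reach, as a shift and turn from the pose commanded when the call began, along the tool's axes at that moment; what a row does not reach only later rows make up. A row lasts 1/10 s, in which the tool goes at most 50 mm and 8.59 degrees, less where a joint would pass 70% of its speed; a pose out of reach is approached as far as the arm can. A call with a gripper value outside its range is refused whole. "grip" is the opening, from -1 (shut) to 1 (fully open), set as the call begins (left out, the last holds). The fingers move at their own pace and stop on an object; "force" is the grip in N (left out, the last holds). Time passes only in rows, so rows that repeat a pose let the fingers close. It gives the time, the measured TCP pose, the force and the opening at its end, in the units of the state.
- telemetry.state(): the state, without advancing time (a new reading comes with each control period).
- cams.get_image(name): name is "scene" or "top"; returns a dict with "img" (420x560x3 uint8, blue, green, red), "mtx" (3x3 intrinsics, pixels), "eye" and "rotation" of the camera in the world. Camera axes: x right, y up, looking along -z (the intrinsics and any distortion apply to the point x, -y, -z); pixel columns grow to the right and rows downward; lengths in m; the calibration is good to about 2 mm. A picture is of the moment at which its call begins. There is no depth.
- ticket.hand_in(): hands the job in, once; it reports no verdict.
The state is a dict: "clock": time; "joint_pos": joint angles; "dq": joint speeds; "tau": joint torques, N m; "tcp_pos": TCP position; "ee_rot": TCP orientation; "force": force on the tool from outside, world axes, zero at the start; "wrist_torque": the same for the moment, N m; "opening": finger opening in m.
Only numpy, scipy, OpenCV 4.12 (cv2) and the standard library are available. Lean on these libraries where they do the work, as an engineer would, in place of code of your own. Each camera call takes 0.05 s, during which the arm holds its last target. There are 200 camera calls.

TASK

Move the tall bottle, the squat bottle, the square bottle and the shaker from the black prep tray into the steel serving rack, one to each well, in reverse order along the row: the one now at the left end of the prep tray goes to the right end of the serving rack, and so on, so that guests across the counter see the order you see now. Keep each one upright and set it down on the floor of its well without dropping it. Leave the salad bowl, the spoon and the dip cup where they are.

Things in the scene. Friction and masses are not known exactly. Their poses are not given: they have to be found in the camera images.
- tall_bottle: the tall round white squeeze bottle with a cone nozzle: body 50 mm in diameter with straight sides up to its shoulder at 114 mm, nozzle tip at 140 mm; about 0.25 kg; grip the body just below the shoulder. Starts upright in its drip cup on the prep tray (underside 14 mm above the counter), up to 4 mm off the cup's centre. Origin: centre of the underside; z up.
- squat_bottle: the low, wider round white squeeze bottle with a cone nozzle: body 54 mm in diameter with straight sides up to its shoulder at 78 mm, nozzle tip at 104 mm; about 0.22 kg; grip the body just below the shoulder. Starts upright in its drip cup on the prep tray (underside 14 mm above the counter), up to 4 mm off the cup's centre. Origin: centre of the underside; z up.
- square_bottle: the white bottle of square section, 48 x 48 mm with straight sides up to 90 mm, with a flat round black screw cap 36 mm in diameter up to 108 mm; about 0.24 kg; sides parallel to its x and y axes, within 9 degrees of the tray's. Starts upright in its drip cup on the prep tray (underside 14 mm above the counter), up to 4 mm off the cup's centre. Origin: centre of the underside; z up.
- shaker: the round brushed-steel shaker with a domed, pierced top: 48 mm in diameter with straight sides up to 88 mm, top at 103 mm; about 0.2 kg. Starts upright in its drip cup on the prep tray (underside 14 mm above the counter), up to 4 mm off the cup's centre. Origin: centre of the underside; z up.
- prep_tray: low black plastic tray, 90 x 325 x 10 mm, fixed, left or right on the counter, with the four drip cups in a row along its y axis; a loop 32 mm high at each end. Origin: centre of the underside at counter height; y along the row to the robot's left, x away from the robot, turned by up to 0.4 rad.
- serving_rack: steel rack, 80 x 305 x 30 mm, fixed, open on top, with four empty wells in a row: each 70 x 70 mm inside, centres at x = 0, y = +-37.5 and +-112.5 mm, floor 6 mm above the counter, walls 5 mm thick; a loop 32 mm high at each end. Origin: centre of the underside at counter height; y along the row to the robot's left, x away from the robot, turned by up to 0.4 rad.
- cup_tall_bottle: grey square drip cup, 70 x 70 mm outside, 64 mm inside, 14 mm high, floor 4 mm thick, fixed on the prep tray; the tall bottle starts standing in it. The four cups look the same and sit in a row at y = +-37.5 and +-112.5 mm of the prep tray, in an order that changes. Origin: centre of the underside, 10 mm above the counter; z up.
- cup_squat_bottle: grey square drip cup, 70 x 70 mm outside, 64 mm inside, 14 mm high, floor 4 mm thick, fixed on the prep tray; the squat bottle starts standing in it. The four cups look the same and sit in a row at y = +-37.5 and +-112.5 mm of the prep tray, in an order that changes. Origin: centre of the underside, 10 mm above the counter; z up.
- cup_square_bottle: grey square drip cup, 70 x 70 mm outside, 64 mm inside, 14 mm high, floor 4 mm thick, fixed on the prep tray; the square bottle starts standing in it. The four cups look the same and sit in a row at y = +-37.5 and +-112.5 mm of the prep tray, in an order that changes. Origin: centre of the underside, 10 mm above the counter; z up.
- cup_shaker: grey square drip cup, 70 x 70 mm outside, 64 mm inside, 14 mm high, floor 4 mm thick, fixed on the prep tray; the shaker starts standing in it. The four cups look the same and sit in a row at y = +-37.5 and +-112.5 mm of the prep tray, in an order that changes. Origin: centre of the underside, 10 mm above the counter; z up.

How it is judged:
At the end, for the whole second after the job is handed in: Each container stands upright (within 0.1 rad), at rest, on the floor of the serving-rack well that mirrors its cup's place on the prep tray (cup at y, well at -y): within 14 mm of the well's centre in x and y, underside less than 11 mm above the counter (((y of cup_tall_bottle in the frame of prep_tray between 0.0925 and 0.1325 m and y of tall_bottle in the frame of serving_rack between -0.1265 and -0.0985 m) or (y of cup_tall_bottle in the frame of prep_tray between 0.0175 and 0.0575 m and y of tall_bottle in the frame of serving_rack between -0.0515 and -0.0235 m) or (y of cup_tall_bottle in the frame of prep_tray between -0.0575 and -0.0175 m and y of tall_bottle in the frame of serving_rack between 0.0235 and 0.0515 m) or (y of cup_tall_bottle in the frame of prep_tray between -0.1325 and -0.0925 m and y of tall_bottle in the frame of serving_rack between 0.0985 and 0.1265 m)) and x of tall_bottle in the frame of serving_rack between -0.014 and 0.014 m and z of tall_bottle in the frame of serving_rack between 0 and 0.011 m and angle between each of tall_bottle, squat_bottle, square_bottle, shaker's own z axis and vertical below 0.1 rad and linear speed of each of tall_bottle, squat_bottle, square_bottle, shaker below 0.02 m/s and angular speed of each of tall_bottle, squat_bottle, square_bottle, shaker below 0.2 rad/s and ((y of cup_squat_bottle in the frame of prep_tray between 0.0925 and 0.1325 m and y of squat_bottle in the frame of serving_rack between -0.1265 and -0.0985 m) or (y of cup_squat_bottle in the frame of prep_tray between 0.0175 and 0.0575 m and y of squat_bottle in the frame of serving_rack between -0.0515 and -0.0235 m) or (y of cup_squat_bottle in the frame of prep_tray between -0.0575 and -0.0175 m and y of squat_bottle in the frame of serving_rack between 0.0235 and 0.0515 m) or (y of cup_squat_bottle in the frame of prep_tray between -0.1325 and -0.0925 m and y of squat_bottle in the frame of serving_rack between 0.0985 and 0.1265 m)) and x of squat_bottle in the frame of serving_rack between -0.014 and 0.014 m and z of squat_bottle in the frame of serving_rack between 0 and 0.011 m and ((y of cup_square_bottle in the frame of prep_tray between 0.0925 and 0.1325 m and y of square_bottle in the frame of serving_rack between -0.1265 and -0.0985 m) or (y of cup_square_bottle in the frame of prep_tray between 0.0175 and 0.0575 m and y of square_bottle in the frame of serving_rack between -0.0515 and -0.0235 m) or (y of cup_square_bottle in the frame of prep_tray between -0.0575 and -0.0175 m and y of square_bottle in the frame of serving_rack between 0.0235 and 0.0515 m) or (y of cup_square_bottle in the frame of prep_tray between -0.1325 and -0.0925 m and y of square_bottle in the frame of serving_rack between 0.0985 and 0.1265 m)) and x of square_bottle in the frame of serving_rack between -0.014 and 0.014 m and z of square_bottle in the frame of serving_rack between 0 and 0.011 m and ((y of cup_shaker in the frame of prep_tray between 0.0925 and 0.1325 m and y of shaker in the frame of serving_rack between -0.1265 and -0.0985 m) or (y of cup_shaker in the frame of prep_tray between 0.0175 and 0.0575 m and y of shaker in the frame of serving_rack between -0.0515 and -0.0235 m) or (y of cup_shaker in the frame of prep_tray between -0.0575 and -0.0175 m and y of shaker in the frame of serving_rack between 0.0235 and 0.0515 m) or (y of cup_shaker in the frame of prep_tray between -0.1325 and -0.0925 m and y of shaker in the frame of serving_rack between 0.0985 and 0.1265 m)) and x of shaker in the frame of serving_rack between -0.014 and 0.014 m and z of shaker in the frame of serving_rack between 0 and 0.011 m); the robot touches nothing.
It fails at once if a container is tipped more than about 35 degrees from upright (angle between any of tall_bottle, squat_bottle, square_bottle, shaker's own z axis and vertical above 0.6 rad).
It fails at once if a container is dropped (falls freely faster than 0.6 m/s, a fall of about 2 cm) ((contact force between tall_bottle and the fingers below 0.01 N and linear speed of tall_bottle above 0.6 m/s) or (contact force between squat_bottle and the fingers below 0.01 N and linear speed of squat_bottle above 0.6 m/s) or (contact force between square_bottle and the fingers below 0.01 N and linear speed of square_bottle above 0.6 m/s) or (contact force between shaker and the fingers below 0.01 N and linear speed of shaker above 0.6 m/s)).
It fails at once if the salad bowl, the serving spoon or the dip cup is moved by more than 20 mm (distance of any of salad_bowl, serving_spoon, dip_cup from where it was at the start of the episode above 0.02 m).
It also fails if it takes over 115 s, if anything falls off the work surface, if the arm or the gripper's body presses on something with over 40 N, if the wrist force passes 120 N, or if a joint passes its speed limit or range.

## Working session

There is one attempt and no reset: what is moved stays moved. The work goes in short steps, Python scripts to look and compute and a tool call to move; the robot and the scene stay as the last step left them, time stands still between calls to the robot, and variables do not carry over. Pictures are saved under pics/ and viewed, about 12 in all and at most 16, crops included, and the job is handed in when it is done.

Besides the shell and the picture viewer there is one more tool, called after "Emit:" in YAML: its name, and indented under it one key for each argument. move_arm: Moves the arm, as the interface text tells. Its arguments: {"type":"object","properties":{"motion":{"type":"array","items":{"type":"number"}},"grip":{"type":"number"},"force":{"type":"number"}},"required":["motion"]}

```bash
mkdir -p pics; ls; python3 - <<'E'
from rig import telemetry,cams
import cv2,numpy as np
s=telemetry.state()
print({k:np.round(v,3).tolist() for k,v in s.items()})
for n in("scene","top"):
    c=cams.get_image(n);cv2.imwrite(f"pics/{n}0.png",c["img"])
    print(n,{k:np.round(v,4).tolist() for k,v in c.items() if k!="img"})
E
```

```text
pics
{'clock': 0.0, 'joint_pos': [-1.276, 0.478, 0.022, 1.556, -0.011, 1.109, -0.083], 'dq': [0.001, -0.001, -0.001, 0.002, -0.001, 0.001, -0.001], 'tau': [0.002, -59.645, 1.609, -28.118, 0.012, 0.009, -0.0], 'tcp_pos': [0.264, 0.62, 0.23], 'ee_rot': [[-0.92, 0.392, -0.001], [0.392, 0.92, -0.002], [-0.0, -0.002, -1.0]], 'force': [-0.899, -0.17, 0.5], 'wrist_torque': [0.031, -0.005, -0.05], 'opening': 0.086}
scene {'mtx': [[379.2982, 0.0, 278.3846], [0.0, 379.2982, 212.5923], [0.0, 0.0, 1.0]], 'eye': [0.9446, -0.1302, 0.6732], 'rotation': [[0.2936, -0.8066, 0.513], [0.9559, 0.2494, -0.1549], [-0.003, 0.5359, 0.8443]]}
top {'mtx': [[472.7932, 0.0, 284.8692], [0.0, 472.7932, 210.4764], [0.0, 0.0, 1.0]], 'eye': [0.3171, 0.0082, 1.2021], 'rotation': [[-0.0121, 0.9816, -0.1907], [-0.9998, -0.0085, 0.0197], [0.0177, 0.1909, 0.9815]]}
```

View pics/scene0.png

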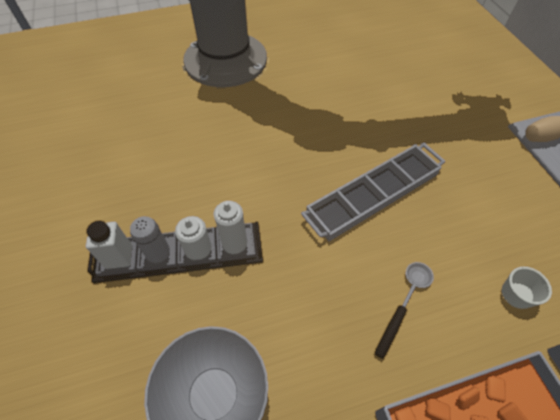

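View pics/top0.png

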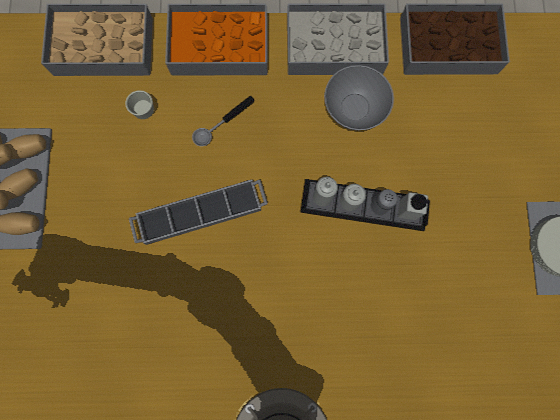

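The top view shows, from left to right on the tray, two white round bottles at (326,187) and (354,195), the shaker at (388,198) and the square bottle at (418,204). The rack is centred near (200,212). In the scene view the white bottle at (229,208) looks like the tall one. I'll enlarge both views to measure.

```bash
python3 - <<'E'
import cv2,numpy as np
s=cv2.imread("pics/scene0.png");t=cv2.imread("pics/top0.png")
a=cv2.resize(t[165:245,295:435],None,fx=5.6,fy=5.6,interpolation=cv2.INTER_CUBIC)   # 784x448
cv2.imwrite("pics/c_top.png",a)
b=cv2.resize(s[190:290,80:270],None,fx=4.2,fy=4.2,interpolation=cv2.INTER_CUBIC)
cv2.imwrite("pics/c_scene.png",b)
r1=cv2.resize(t[170:250,120:275],None,fx=5,fy=5,interpolation=cv2.INTER_CUBIC)[:, :775]
cv2.imwrite("pics/c_rack.png",r1)
E
```

```text
(no output)
```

View pics/c_top.png

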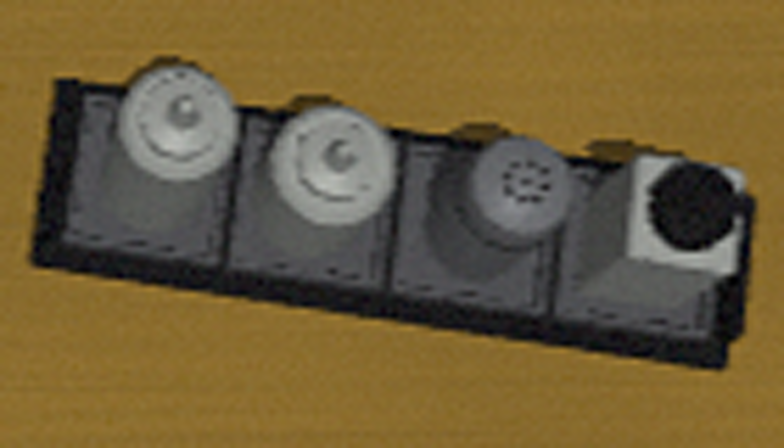

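View pics/c_scene.png

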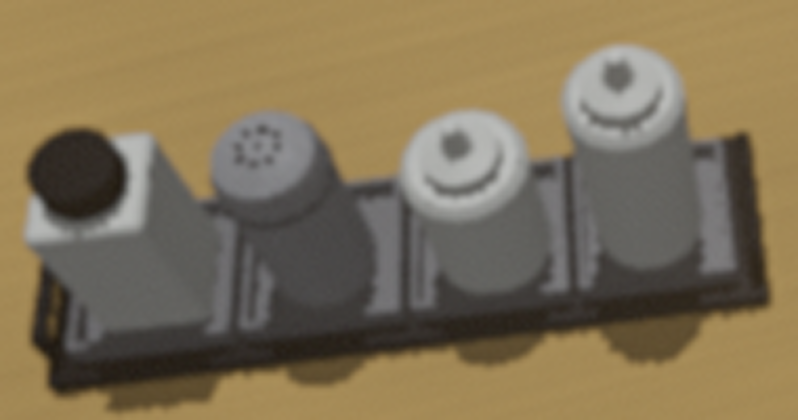

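View pics/c_rack.png

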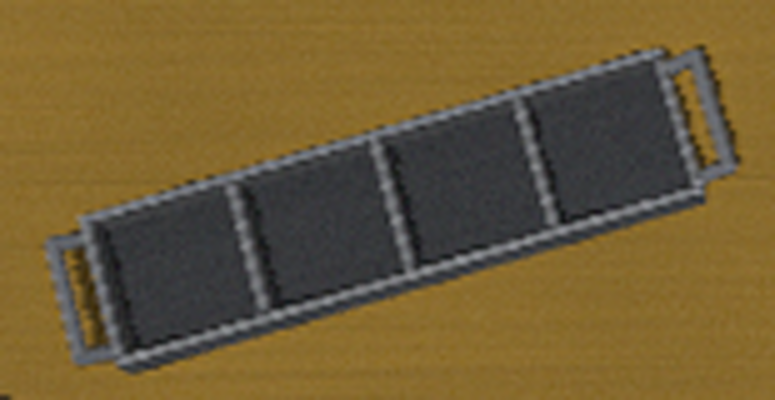

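So far 5 pictures viewed. Nozzle tips in the top view are at (328,185) and (356,192), the shaker's hole ring at (389,197) and the cap at (419,202). In the scene view they are at (227,208), (189,225), (141,225) and (98,229). The rack wells are dark and bounded by bright rims. Next I'll refine these by masks and triangulate.

```bash
cat > h.py <<'E'
import cv2,numpy as np
from rig import telemetry,cams
C={n:None for n in("scene","top")}
def shot(n):
    C[n]=cams.get_image(n); return C[n]["img"]
def ray(n,uv):
    c=C[n];K=c["mtx"]
    d=np.array([(uv[0]-K[0,2])/K[0,0],-(uv[1]-K[1,2])/K[1,1],-1.])
    return np.array(c["eye"]),c["rotation"]@d
def plane(n,uv,z):
    o,d=ray(n,uv);return o+d*(z-o[2])/d[2]
def tri(a,b):           # two-view point (top px, scene px) and gap of the rays
    (o,d),(p,e)=ray("top",a),ray("scene",b)
    s=np.linalg.lstsq(np.c_[d,-e],p-o,rcond=None)[0]
    A,B=o+s[0]*d,p+s[1]*e
    return (A+B)/2,np.linalg.norm(A-B)
def proj(n,P):
    c=C[n];q=c["rotation"].T@(np.asarray(P)-c["eye"]);K=c["mtx"]
    return K[0,0]*q[0]/-q[2]+K[0,2],K[1,2]-K[1,1]*q[1]/-q[2]
def blob(img,uv,r,dark=True):   # weighted centroid of the dark spot about uv
    u,v=map(int,np.round(uv));g=cv2.cvtColor(img,cv2.COLOR_BGR2GRAY).astype(float)[v-r:v+r+1,u-r:u+r+1]
    w=np.clip(np.median(g)-g-8,0,None) if dark else g
    y,x=np.mgrid[v-r:v+r+1,u-r:u+r+1];return np.array([(w*x).sum(),(w*y).sum()])/w.sum()
E
python3 - <<'E'
from h import *
t,s=shot("top"),shot("scene")
# blob centres: nozzle tips, hole ring, cap
T={"tall":(327.7,184.6,2),"squat":(355.7,192.3,2),"shaker":(388.9,197.5,5)}
S={"tall":(226.9,208.1,3),"squat":(188.6,224.5,3),"shaker":(141.2,224.8,6)}
for k in T:
    a=blob(t,T[k][:2],T[k][2]);b=blob(s,S[k][:2],S[k][2]);P,g=tri(a,b)
    print(k,a.round(1),b.round(1),P.round(4),"gap",g.round(4))
P,g=tri((418.75,202.0),(98.3,228.8));print("cap",P.round(4),g.round(4))
# square bottle top face in the top view
def sq(n,img,x0,y0,x1,y1,th):
    m=(cv2.cvtColor(img,cv2.COLOR_BGR2GRAY)[y0:y1,x0:x1]>th).astype(np.uint8)
    c=max(cv2.findContours(m,0,2)[0],key=cv2.contourArea)
    c=cv2.convexHull(c)+[x0,y0]
    w=np.array([plane(n,p[0],.104)[:2]*1000 for p in c],np.float32)
    print("square",n,cv2.minAreaRect(w))
sq("top",t,400,188,432,217,140)
# wells: dark, grey
for n,img,box in(("top",t,(120,170,275,250)),("scene",s,(295,140,450,245))):
    x0,y0,x1,y1=box;i=img[y0:y1,x0:x1];i=cv2.resize(i,None,fx=4,fy=4,interpolation=cv2.INTER_CUBIC)
    h=cv2.cvtColor(i,cv2.COLOR_BGR2HSV)
    m=((h[...,1]<70)&(h[...,2]<(80 if n=="top" else 95))).astype(np.uint8)
    m=cv2.morphologyEx(m,cv2.MORPH_OPEN,np.ones((9,9)))
    k,l,st,ce=cv2.connectedComponentsWithStats(m)
    for j in range(1,k):
        if st[j,4]>1200:
            c=max(cv2.findContours((l==j).astype(np.uint8),0,2)[0],key=cv2.contourArea)
            r=cv2.minAreaRect(c);uv=(np.array(r[0])+.5)/4-.5+[x0,y0]
            print(n,"well",uv.round(1),np.round(r[1],0)/4,st[j,4],plane(n,uv,.03).round(4))
    cv2.imwrite(f"pics/m_{n}.png",m*255)
# tray
g=t[165:245,295:440];m=(g.max(2)<45).astype(np.uint8)
c=np.concatenate([q for q in cv2.findContours(m,0,2)[0] if cv2.contourArea(q)>15])[:,0]+[295,165]
w=np.array([plane("top",p,.01)[:2]*1000 for p in c],np.float32);print("tray",cv2.minAreaRect(w))
E
```

```text
tall [327.1 184.4] [226.4 208.1] [ 0.5846 -0.1125  0.1375] gap 0.0008
squat [354.5 190.9] [187.9 224.4] [ 0.5763 -0.1823  0.1051] gap 0.0027
shaker [388.9 196.9] [140.2 224.8] [ 0.5589 -0.2605  0.1146] gap 0.0008
cap [ 0.546  -0.3301  0.1148] 0.0005
square top ((546.1679077148438, -329.56512451171875), (42.284019470214844, 43.2902717590332), 79.8291015625)
top well [240.8 198. ] [27.25 28.  ] 11726 [0.5781 0.096  0.03  ]
top well [212.3 206.4] [27.5  28.25] 11736 [0.5569 0.1677 0.03  ]
top well [183.5 214.9] [27.5 28.5] 12033 [0.5357 0.2395 0.03  ]
top well [154.3 223.5] [27.75 29.  ] 12153 [0.5144 0.3114 0.03  ]
scene well [414.9 162.9] [36.25 25.  ] 11459 [0.5188 0.311  0.03  ]
scene well [389.4 178. ] [36.25 26.25] 12429 [0.5402 0.2393 0.03  ]
scene well [382.4 205.9] [  7. 130.] 8249 [0.6006 0.1943 0.03  ]
scene well [362.3 193.8] [36.   28.25] 13454 [0.5611 0.1674 0.03  ]
scene well [333.7 210.8] [36.   30.25] 14507 [0.5825 0.0956 0.03  ]
scene well [315.9 222.1] [24.  4.] 1437 [0.5969 0.0522 0.03  ]
tray ((564.2257080078125, -223.60691833496094), (326.94708251953125, 93.97869873046875), 80.98153686523438)
```

```bash
cat >> h.py <<'E'
def ell(n,img,uv,r,th,up=4):   # ellipse about the bright shoulder
    u,v=uv;i=cv2.resize(img[v-r:v+r,u-r:u+r],None,fx=up,fy=up,interpolation=cv2.INTER_CUBIC)
    h=cv2.cvtColor(i,cv2.COLOR_BGR2HSV);m=((h[...,2]>th)&(h[...,1]<70)).astype(np.uint8)
    k,l,st,_=cv2.connectedComponentsWithStats(m);j=1+st[1:,4].argmax()
    c=cv2.findContours((l==j).astype(np.uint8),0,2)[0][0]
    e=cv2.fitEllipse(cv2.convexHull(c));return (np.array(e[0])+.5)/up-.5+[u-r,v-r],np.array(e[1])/up,m*255
E
python3 - <<'E'
from h import *
t,s=shot("top"),shot("scene")
for k,a,b,tha,thb in(("tall",(327,187),(229,214),120,150),("squat",(354,194),(190,229),120,150),("shaker",(388,198),(142,228),90,110)):
    for d in(-15,0,15):
        A,ra,ma=ell("top",t,a,15,tha+d);B,rb,mb=ell("scene",s,b,20,thb+d);P,g=tri(A,B)
        print(k,d,A.round(1),ra.round(1),B.round(1),rb.round(1),P.round(4),g.round(4))
        if d==0:cv2.imwrite(f"pics/e_{k}.png",np.hstack([cv2.resize(ma,(160,160)),cv2.resize(mb,(160,160)),cv2.resize(cv2.cvtColor(t[a[1]-15:a[1]+15,a[0]-15:a[0]+15],6),(160,160)),cv2.resize(cv2.cvtColor(s[b[1]-20:b[1]+20,b[0]-20:b[0]+20],6),(160,160))]))
W=[((240.8,198),(333.7,210.8)),((212.3,206.4),(362.3,193.8)),((183.5,214.9),(389.4,178)),((154.3,223.5),(414.9,162.9))]
for a,b in W: print("well",*[np.round(q,4) for q in tri(a,b)])
cv2.imwrite("pics/e.png",np.vstack([cv2.imread(f"pics/e_{k}.png") for k in("tall","squat","shaker")]))
E
```

```text
tall -15 [326.5 186.9] [20.2 20.9] [227.6 212.5] [24.3 29.9] [ 0.583  -0.1123  0.1211] 0.0002
tall 0 [326.5 186.9] [19.7 20.1] [227.5 211.7] [22.7 29.6] [ 0.5826 -0.1123  0.1227] 0.0002
tall 15 [326.5 187. ] [18.7 19.3] [227.3 210.9] [21.8 26.8] [ 0.5818 -0.1121  0.1244] 0.0003
squat -15 [354.1 194.2] [21.4 22. ] [190.3 228.5] [25.2 33. ] [ 0.5729 -0.183   0.0852] 0.0002
squat 0 [354.1 194.3] [20.5 21.4] [189.9 227.7] [23.9 31. ] [ 0.5722 -0.1829  0.0868] 0.0005
squat 15 [354.3 194.5] [19.9 20.3] [189.6 227.2] [23.1 28.3] [ 0.5717 -0.1831  0.088 ] 0.0004
shaker -15 [389.9 200.9] [19.5 26.1] [139.2 227.6] [20.5 37.5] [ 0.5528 -0.2666  0.0981] 0.0009
shaker 0 [387.9 197.8] [16.9 17.7] [142.  226.3] [19.6 27.2] [ 0.5584 -0.2595  0.1081] 0.0003
shaker 15 [387.  199.5] [11.9 16.2] [141.8 225.9] [18.9 26.1] [ 0.5551 -0.2593  0.1044] 0.0028
well [0.5794 0.0969 0.0246] 0.0011
well [0.5581 0.1689 0.0254] 0.0014
well [0.537  0.2412 0.0253] 0.0017
well [0.5156 0.3134 0.0253] 0.0015
```

View pics/e.png

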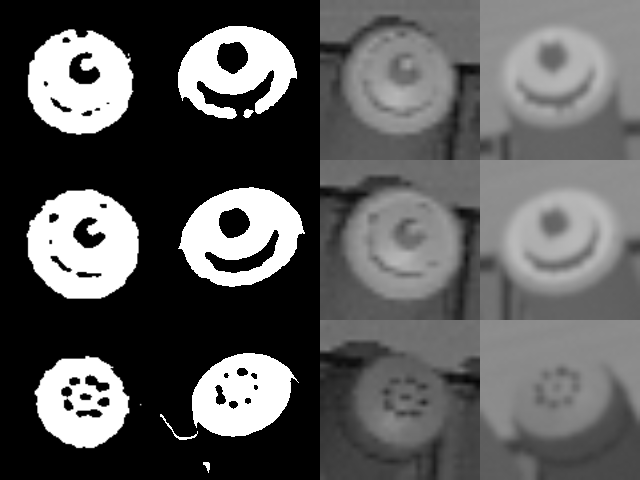

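6 pictures viewed so far. The masks are clean around the shoulders. The two-view heights are about 5 mm below the stated ones everywhere (shoulders 0.122 and 0.087, rim 0.025), which is a calibration bias. The order is confirmed, left to right: tall, squat, shaker, square. Tray yaw is about -9.3°, and the rack is at +16.5° with wells 75 mm apart. Next I'll compute the first move.

```bash
cat >> h.py <<'E'
def rel(x,y,z,yaw):    # mm, deg: shift in tool axes from the present pose; yaw of the jaw axis
    s=telemetry.state();R=np.array(s["ee_rot"]);p=np.array(s["tcp_pos"])
    now=np.degrees(np.arctan2(R[1,1],R[0,1]))
    return np.r_[R.T@(np.array([x,y,z])-p)*1000,-(yaw-now)].round(1)
E
python3 -c "
from h import *
print(rel(.583,-.112,.215,-9.3),telemetry.state()['clock'])"
```

```text
[-580.3 -549.3   16.3   76.2] 0.3
```

Emit:
move_arm:
  motion: [-580,-549,16,76,-580,-549,16,76,-580,-549,16,76,-580,-549,16,76,-580,-549,16,76,-580,-549,16,76,-580,-549,16,76,-580,-549,16,76,-580,-549,16,76,-580,-549,16,76,-580,-549,16,76,-580,-549,16,76]
  grip: 1
  force: 60

```text
clock: 1.5
tcp_pos: [0.5043, 0.0691, 0.2196]
ee_rot: [[0.157, 0.988, 0.001], [0.988, -0.157, 0.001], [0.001, 0.001, -1.0]]
force: [1.3, 1.3, -0.7]
opening: 0.0857
```

```bash
python3 -c "
from h import *
print(rel(.583,-.112,.215,-9.3),telemetry.state()['clock'])"
```

```text
[-166.5  106.3    4.5    0.2] 1.5
```

Emit:
move_arm:
  motion: [-166,106,4,0,-166,106,4,0,-166,106,4,0,-166,106,4,0,-166,106,4,0,-166,106,4,0,-166,106,4,0]

```text
clock: 2.2
tcp_pos: [0.582, -0.1085, 0.215]
ee_rot: [[0.156, 0.988, -0.001], [0.988, -0.156, 0.001], [0.001, -0.001, -1.0]]
force: [-0.5, 0.8, -0.0]
opening: 0.0857
```

```bash
python3 - <<'E'
from h import *
print(rel(.583,-.112,.091,-9.3),telemetry.state()['clock'])
a=shot("scene");b=shot("top")
cv2.imwrite("pics/v1.png",np.hstack([cv2.resize(a[100:300,60:340],(560,400)),cv2.resize(b[130:290,280:380],(240,400))]))
for n in("scene","top"):print(n,proj(n,telemetry.state()["tcp_pos"]))
E
```

```text
[ -3.4   1.6 124.    0.3] 2.2
scene (np.float64(223.22879033498435), np.float64(178.0367090466983))
top (np.float64(329.018055229136), np.float64(176.84166357674485))
```

View pics/v1.png

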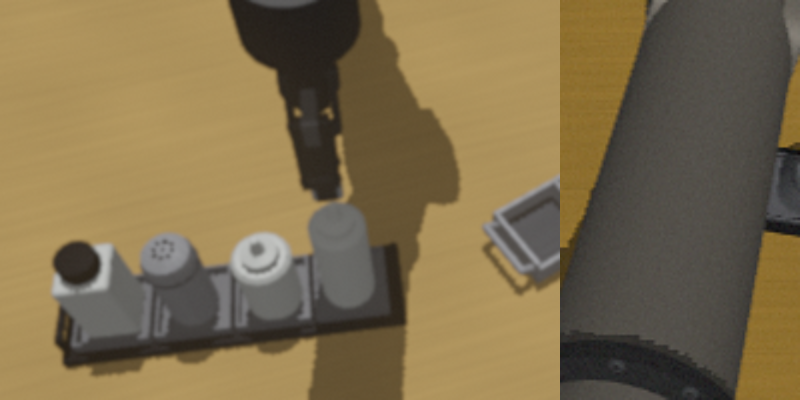

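The seventh picture shows the gripper over the tall bottle, with the near fingertip at scene column 223.5, where the projection gives 223. Lateral alignment is good, so I'll descend and close.

Emit:
move_arm:
  motion: [-3,2,20,0,-3,2,50,0,-3,2,80,0,-3,2,105,0,-3,2,120,0,-3,2,124,0,-3,2,124,0]

```text
clock: 3.0
tcp_pos: [0.5838, -0.1126, 0.0914]
ee_rot: [[0.157, 0.988, -0.0], [0.988, -0.157, 0.0], [0.0, -0.0, -1.0]]
force: [-0.1, -0.3, -0.2]
opening: 0.0856
```

Emit:
move_arm:
  motion: [0,0,0,0,0,0,0,0,0,0,0,0,0,0,0,0,0,0,0,0,0,0,0,0,0,0,0,0,0,0,0,0]
  grip: -1
  force: 60

```text
clock: 3.8
tcp_pos: [0.5846, -0.1133, 0.0927]
ee_rot: [[0.158, 0.987, 0.002], [0.987, -0.158, 0.0], [0.001, 0.002, -1.0]]
force: [-0.3, 0.8, 4.9]
opening: 0.0486
```

```bash
python3 - <<'E'
from h import *
s=telemetry.state();print(s["opening"],s["force"],s["tcp_pos"],s["clock"])
E
```

```text
0.048641591658919674 [-0.30166715  0.82198486  4.93732493] [ 0.58464957 -0.11327256  0.09269528] 3.8
```

Emit:
move_arm:
  motion: [0,0,-5,0,0,0,-15,0,0,0,-35,0,0,0,-55,0,0,0,-75,0,0,0,-90,0,0,0,-90,0,0,0,-90,0]

```text
clock: 4.6
tcp_pos: [0.5835, -0.1129, 0.1811]
ee_rot: [[0.158, 0.988, -0.0], [0.988, -0.158, 0.0], [0.0, -0.0, -1.0]]
force: [-1.2, 0.6, -2.8]
opening: 0.0487
```

```bash
python3 - <<'E'
from h import *
a=shot("scene");shot("top")
s=telemetry.state();print(s["opening"],s["force"],s["tcp_pos"],s["clock"])
print(rel(.580,.0963,s["tcp_pos"][2],16.5))
cv2.imwrite("pics/v2.png",cv2.resize(a[90:290,60:340],(560,400)))
E
```

```text
0.04864257283734829 [-0.46223407 -0.51170707 -2.29230295] [ 0.58293568 -0.11280564  0.18021989] 4.7
[ 2.06e+02 -3.59e+01  1.00e-01 -2.56e+01]
```

View pics/v2.png

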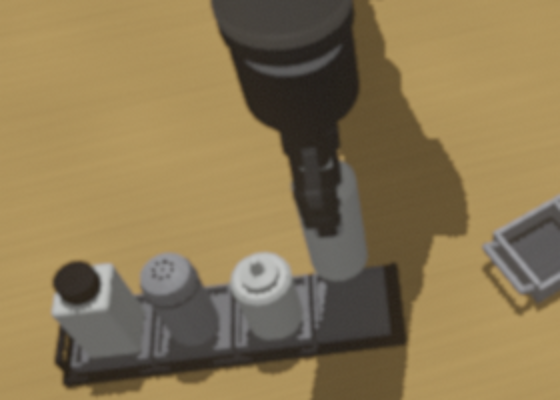

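The eighth picture shows the bottle held clear of its cup. The near finger looks left of the bottle's middle, so I'll check the held offset against the projected axis.

```bash
python3 - <<'E'
from h import *
a=shot("scene");s=telemetry.state();p=s["tcp_pos"]
g=cv2.cvtColor(a,cv2.COLOR_BGR2HSV)
for z in(.105,.115,.125,.14,.16,.18):
    u,v=proj("scene",[p[0],p[1],z]);R=25*.001*379/np.linalg.norm(np.array([p[0],p[1],z])-C["scene"]["eye"])
    r=int(round(v));row=g[r,190:260]
    x=np.where((row[:,1]<60)&(row[:,2]>75))[0]+190
    print(z,"axis",np.round([u,v],1),"R",R.round(1),"white cols",x.min() if len(x) else None,x.max() if len(x) else None)
E
```

```text
0.105 axis [228.5 217.4] R 14.1 white cols 190 243
0.115 axis [227.8 214.4] R 14.2 white cols 214 242
0.125 axis [227.1 211.3] R 14.4 white cols 213 242
0.14 axis [226.1 206.5] R 14.7 white cols 212 241
0.16 axis [224.6 199.8] R 15.1 white cols 211 240
0.18 axis [223.1 192.7] R 15.5 white cols 230 239
```

The bottle is centred on the tool axis to within 1 mm and upright. I'll carry it over.

Emit:
move_arm:
  motion: [10,-2,0,-1,35,-6,0,-4,65,-11,0,-8,95,-17,0,-12,125,-22,0,-16,155,-27,0,-20,180,-31,0,-23,198,-35,0,-25,206,-36,0,-25.6,206,-36,0,-25.6,206,-36,0,-25.6]

```text
clock: 5.85
tcp_pos: [0.5808, 0.0944, 0.1813]
ee_rot: [[-0.282, 0.959, 0.0], [0.959, 0.282, -0.001], [-0.001, -0.0, -1.0]]
force: [-0.2, -0.3, -2.5]
opening: 0.0485
```

```bash
python3 - <<'E'
from h import *
s=telemetry.state();print(s["opening"],s["force"],s["tcp_pos"],s["clock"])
print(rel(.580,.0963,.092-.008,16.5))
a=shot("scene")
cv2.imwrite("pics/v3.png",cv2.resize(a[90:260,230:460],(690,510)))
E
```

```text
0.04853076385569465 [-0.20036732 -0.29600137 -2.48435267] [0.58077933 0.09437295 0.18126025] 5.85
[ 2.2 -0.2 97.3 -0.1]
```

View pics/v3.png

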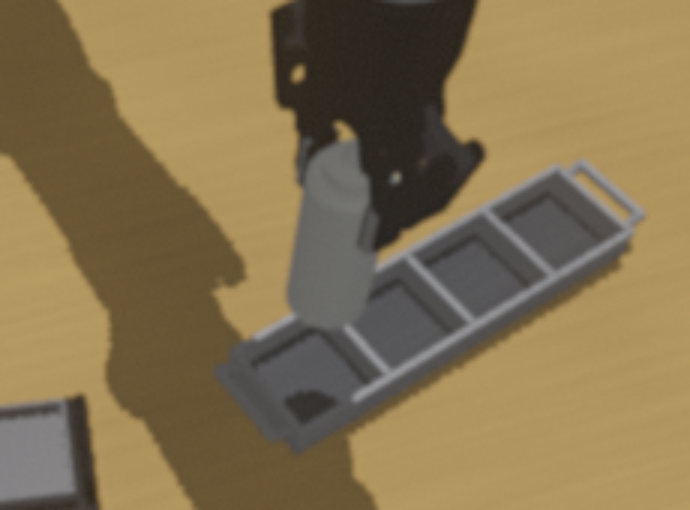

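The ninth picture shows the bottle upright over the right-end well. I'll lower it most of the way and then feel for the floor.

Emit:
move_arm:
  motion: [2,0,10,0,2,0,35,0,2,0,60,0,2,0,80,0,2,0,90,0,2,0,94,0,2,0,94,0,2,0,94,0]

```text
clock: 6.7
tcp_pos: [0.5809, 0.0979, 0.0881]
ee_rot: [[-0.284, 0.959, 0.002], [0.959, 0.284, 0.0], [-0.0, 0.002, -1.0]]
force: [-0.3, -0.1, -2.7]
opening: 0.0486
```

Emit:
move_arm:
  motion: [0,0,1,0,0,0,2,0,0,0,3,0,0,0,3,0,0,0,3,0]

```text
clock: 7.2
tcp_pos: [0.5804, 0.098, 0.0847]
ee_rot: [[-0.284, 0.959, 0.001], [0.959, 0.284, 0.0], [0.0, 0.001, -1.0]]
force: [-0.8, 0.2, 2.0]
opening: 0.0483
```

The force turned from -2.7 N to +2.0 N, so the bottle is on the floor. I'll release it, then rise.

Emit:
move_arm:
  motion: [0,0,0,0,0,0,0,0,0,0,0,0,0,0,0,0,0,0,0,0,0,0,0,0]
  grip: 1

```text
clock: 7.8
tcp_pos: [0.5801, 0.098, 0.0843]
ee_rot: [[-0.284, 0.959, 0.0], [0.959, 0.284, 0.0], [0.0, 0.0, -1.0]]
force: [0.6, -0.2, 0.7]
opening: 0.0852
```

Emit:
move_arm:
  motion: [0,0,-15,0,0,0,-45,0,0,0,-85,0,0,0,-125,0,0,0,-130,0,0,0,-130,0]

```text
clock: 8.4
tcp_pos: [0.5811, 0.0981, 0.2166]
ee_rot: [[-0.284, 0.959, 0.004], [0.959, 0.284, 0.002], [0.0, 0.004, -1.0]]
force: [0.0, 0.6, -0.3]
opening: 0.0856
```

```bash
python3 - <<'E'
from h import *
s=telemetry.state();print(s["opening"],s["force"],s["tcp_pos"],s["clock"])
print(rel(.573,-.183,.180,-9.3))
E
```

```text
0.08559359211896062 [ 0.01318662  0.63660837 -0.3033097 ] [0.58106406 0.09809311 0.2165903 ] 8.4
[-267.2  -87.8   36.1   25.8]
```

Emit:
move_arm:
  motion: [-45,-15,0,5,-90,-30,0,10,-135,-45,10,15,-180,-60,20,20,-225,-75,36,25,-267,-88,36,25.8,-267,-88,36,25.8,-267,-88,36,25.8]

```text
clock: 9.2
tcp_pos: [0.5704, -0.1842, 0.177]
ee_rot: [[0.164, 0.986, -0.003], [0.986, -0.164, 0.0], [-0.0, -0.003, -1.0]]
force: [-0.4, 0.8, 1.0]
opening: 0.0854
```

```bash
python3 - <<'E'
from h import *
s=telemetry.state();print(s["tcp_pos"],s["clock"])
print(rel(.573,-.183,.057,-9.3))
E
```

```text
[ 0.57036681 -0.18419797  0.17699939] 9.2
[ 1.7e+00  2.7e+00  1.2e+02 -1.0e-01]
```

Emit:
move_arm:
  motion: [2,2.5,15,0,2,2.5,50,0,2,2.5,85,0,2,2.5,108,0,2,2.5,117,0,2,2.5,120,0,2,2.5,120,0]

```text
clock: 9.9
tcp_pos: [0.5749, -0.1808, 0.0584]
ee_rot: [[0.16, 0.987, 0.0], [0.987, -0.16, 0.0], [0.0, 0.0, -1.0]]
force: [-0.1, -0.6, 0.0]
opening: 0.0858
```

Emit:
move_arm:
  motion: [0,0,0,0,0,0,0,0,0,0,0,0,0,0,0,0,0,0,0,0,0,0,0,0,0,0,0,0,0,0,0,0]
  grip: -1
  force: 60

```text
clock: 10.7
tcp_pos: [0.5752, -0.1816, 0.0598]
ee_rot: [[0.161, 0.987, 0.002], [0.987, -0.161, 0.0], [0.001, 0.002, -1.0]]
force: [-2.4, 0.5, 7.2]
opening: 0.0521
```

Emit:
move_arm:
  motion: [0,0,-5,0,0,0,-15,0,0,0,-40,0,0,0,-70,0,0,0,-100,0,0,0,-130,0,0,0,-150,0,0,0,-160,0,0,0,-160,0,0,0,-160,0]

```text
clock: 11.7
tcp_pos: [0.5738, -0.1811, 0.2174]
ee_rot: [[0.161, 0.987, -0.001], [0.987, -0.161, 0.0], [0.0, -0.001, -1.0]]
force: [0.7, -0.1, -3.5]
opening: 0.0522
```

```bash
cat >> h.py <<'E'
def held(under,R,x0,x1):  # silhouette of the held thing against the axis through the TCP
    a=shot("scene");p=telemetry.state()["tcp_pos"];g=cv2.cvtColor(a,cv2.COLOR_BGR2HSV)
    for z in(under+.012,under+.02,under+.03):
        u,v=proj("scene",[p[0],p[1],z]);r=R*379/np.linalg.norm(np.array([p[0],p[1],z])-C["scene"]["eye"])
        row=g[int(round(v)),int(u)-30:int(u)+30];x=np.where(row[:,1]<70)[0]+int(u)-30
        print(round(z,3),"axis",np.round([u,v],1),"R",r.round(1),"cols",x.min(),x.max())
    return a
E
python3 - <<'E'
from h import *
s=telemetry.state();p=s["tcp_pos"];print(s["opening"],s["force"],p,s["clock"])
held(p[2]-.057+.014,.027,0,0)
print(rel(.5588,.1678,p[2],16.5))
E
```

```text
0.05222409447665323 [ 0.71842028 -0.07967483 -3.53931237] [ 0.57384385 -0.18112624  0.21743932] 11.7
0.186 axis [178.6 196.2] R 16.7 cols 159 195
0.194 axis [177.4 193.2] R 16.8 cols 156 194
0.204 axis [175.9 189.4] R 17.1 cols 173 192
[ 3.419e+02 -7.080e+01 -2.000e-01 -2.580e+01]
```

Squat bottle is held and centred. I'll carry it high over the tall one.

Emit:
move_arm:
  motion: [10,-2,0,-1,35,-7,0,-3,70,-14,0,-5,108,-22,0,-8,146,-30,0,-11,184,-38,0,-14,222,-46,0,-17,260,-54,0,-20,295,-61,0,-23,322,-67,0,-25,337,-70,0,-25.8,342,-71,0,-25.8]

```text
clock: 12.95
tcp_pos: [0.5587, 0.1696, 0.2175]
ee_rot: [[-0.287, 0.958, -0.001], [0.958, 0.287, -0.0], [0.0, -0.001, -1.0]]
force: [0.7, -0.1, -2.4]
opening: 0.0521
```

Emit:
move_arm:
  motion: [0,0,0,0,0,0,0,0]

```text
clock: 13.15
tcp_pos: [0.5597, 0.1654, 0.2181]
ee_rot: [[-0.282, 0.959, -0.0], [0.959, 0.282, -0.001], [-0.001, -0.0, -1.0]]
force: [-0.4, -0.6, -2.4]
opening: 0.0521
```

```bash
python3 - <<'E'
from h import *
s=telemetry.state();p=s["tcp_pos"];print(s["opening"],s["force"],p,s["clock"])
print(rel(.5588,.1678,.052,16.5))
E
```

```text
0.05210416948650619 [-0.3713682  -0.56667198 -2.42037169] [0.5597131  0.16539402 0.21813968] 13.15
[ 2.700e+00 -1.000e-01  1.661e+02 -1.000e-01]
```

Emit:
move_arm:
  motion: [1,0,10,0,1,0,40,0,1,0,75,0,1,0,105,0,1,0,118,0,1,0,120,0,1,0,120,0,1,0,120,0]

```text
clock: 13.95
tcp_pos: [0.5605, 0.1686, 0.0998]
ee_rot: [[-0.284, 0.959, 0.003], [0.959, 0.284, 0.001], [0.0, 0.003, -1.0]]
force: [-0.6, -0.2, -2.7]
opening: 0.0519
```

```bash
python3 - <<'E'
from h import *
import time
s=telemetry.state();p=s["tcp_pos"];print(s["opening"],s["force"],p,s["clock"])
print(rel(.5588,.1678,.052,16.5))
held(p[2]-.057+.014,.027,0,0)
print(telemetry.state()["tcp_pos"]); print(rel(.5588,.1678,.052,16.5))
E
```

```text
0.051886186639924545 [-0.5799708  -0.22616161 -2.71165654] [0.5604772  0.16856575 0.09975584] 13.95
[-0.3 -2.  47.8 -0. ]
0.069 axis [366.3 182.2] R 13.2 cols 336 395
0.077 axis [367.1 179.7] R 13.3 cols 337 396
0.087 axis [368.1 176.6] R 13.4 cols 338 397
[0.56044422 0.16867882 0.09984809]
[-0.4 -2.  47.8  0. ]
```

Emit:
move_arm:
  motion: [0,-1,10,0,0,-1,28,0,0,-1,40,0,0,-1,45,0,0,-1,47,0,0,-1,48,0,0,-1,48,0]

```text
clock: 14.7
tcp_pos: [0.5575, 0.168, 0.0518]
ee_rot: [[-0.284, 0.959, -0.002], [0.959, 0.284, 0.001], [0.001, -0.002, -1.0]]
force: [-8.3, -1.0, 16.2]
opening: 0.0523
```

Emit:
move_arm:
  motion: [0,0,1,0,0,0,2,0,0,0,2,0,0,0,2,0]

```text
clock: 15.1
tcp_pos: [0.5575, 0.168, 0.0517]
ee_rot: [[-0.284, 0.959, -0.002], [0.959, 0.284, 0.002], [0.002, -0.002, -1.0]]
force: [-14.8, -4.1, 33.3]
opening: 0.052
```

Contact came at TCP 0.0518. That equals the 0.0598 measured at the grip minus 8 mm, so the bottle is on the floor and I pressed slightly too far. I'll relax, check, then release.

Emit:
move_arm:
  motion: [0,0,-1,0,0,0,-2.5,0,0,0,-3,0,0,0,-3,0]

```text
clock: 15.5
tcp_pos: [0.5588, 0.1683, 0.0518]
ee_rot: [[-0.284, 0.959, 0.001], [0.959, 0.284, 0.0], [0.0, 0.001, -1.0]]
force: [-2.4, 0.7, 6.6]
opening: 0.0521
```

Emit:
move_arm:
  motion: [0,0,-0.5,0,0,0,-0.5,0,0,0,-0.5,0,0,0,-0.5,0,0,0,-0.5,0,0,0,-0.5,0,0,0,-0.5,0]
  grip: 1

```text
clock: 16.2
tcp_pos: [0.5583, 0.1681, 0.0517]
ee_rot: [[-0.284, 0.959, -0.0], [0.959, 0.284, -0.0], [-0.0, -0.0, -1.0]]
force: [-0.7, 0.3, 0.5]
opening: 0.0852
```

Emit:
move_arm:
  motion: [0,0,-15,0,0,0,-45,0,0,0,-85,0,0,0,-125,0,0,0,-155,0,0,0,-155,0,0,0,-155,0]

```text
clock: 16.9
tcp_pos: [0.5586, 0.1683, 0.2083]
ee_rot: [[-0.284, 0.959, 0.002], [0.959, 0.284, 0.001], [0.001, 0.002, -1.0]]
force: [-0.1, -0.3, -0.3]
opening: 0.0853
```

```bash
python3 - <<'E'
from h import *
s=telemetry.state();print(s["opening"],s["force"],s["tcp_pos"],s["clock"])
print(rel(.558,-.260,.180,-9.3))
a=shot("scene");cv2.imwrite("pics/v4.png",cv2.resize(a[70:300,70:460],(780,460)))
E
```

```text
0.08531390056079123 [-0.0797132  -0.26482249 -0.28168662] [0.55861054 0.16826695 0.20826273] 16.9
[-410.4 -122.4   27.7   25.8]
```

View pics/v4.png

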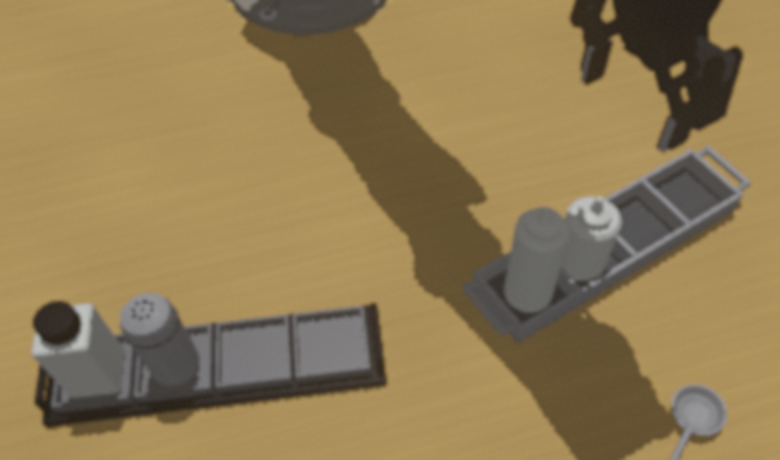

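The tenth picture shows both bottles standing in the two right-hand wells (crop about (535,260) and (592,240)). Next is the shaker.

Emit:
move_arm:
  motion: [-45,-13,0,3,-90,-27,0,6,-135,-40,0,9,-180,-54,0,12,-225,-67,0,15,-270,-80,5,18,-315,-94,15,21,-360,-107,25,24,-410,-122,28,25.8,-410,-122,28,25.8,-410,-122,28,25.8,-410,-122,28,25.8]

```text
clock: 18.15
tcp_pos: [0.5578, -0.2579, 0.1778]
ee_rot: [[0.16, 0.987, -0.002], [0.987, -0.16, 0.001], [0.001, -0.002, -1.0]]
force: [-0.3, 0.6, 0.8]
opening: 0.0856
```

```bash
python3 - <<'E'
from h import *
s=telemetry.state();print(s["tcp_pos"],s["clock"])
print(rel(.558,-.260,.065,-9.3))
E
```

```text
[ 0.55775867 -0.25792085  0.17778407] 18.15
[-2.100e+00  8.000e-01  1.128e+02  1.000e-01]
```

Emit:
move_arm:
  motion: [-1.5,0.5,15,0,-1.5,0.5,50,0,-1.5,0.5,80,0,-1.5,0.5,100,0,-1.5,0.5,110,0,-1.5,0.5,113,0,-1.5,0.5,113,0]

```text
clock: 18.85
tcp_pos: [0.5584, -0.2607, 0.0658]
ee_rot: [[0.16, 0.987, 0.0], [0.987, -0.16, 0.0], [0.0, 0.0, -1.0]]
force: [-0.6, -0.3, 0.8]
opening: 0.0854
```

Emit:
move_arm:
  motion: [0,0,0,0,0,0,0,0,0,0,0,0,0,0,0,0,0,0,0,0,0,0,0,0,0,0,0,0,0,0,0,0]
  grip: -1
  force: 60

```text
clock: 19.65
tcp_pos: [0.559, -0.2615, 0.0669]
ee_rot: [[0.161, 0.987, 0.002], [0.987, -0.161, -0.0], [0.0, 0.002, -1.0]]
force: [0.2, 0.2, 6.6]
opening: 0.0465
```

Emit:
move_arm:
  motion: [0,0,-5,0,0,0,-15,0,0,0,-40,0,0,0,-70,0,0,0,-100,0,0,0,-130,0,0,0,-150,0,0,0,-160,0,0,0,-160,0,0,0,-160,0]

```text
clock: 20.65
tcp_pos: [0.5576, -0.2608, 0.2249]
ee_rot: [[0.161, 0.987, -0.001], [0.987, -0.161, 0.001], [0.0, -0.001, -1.0]]
force: [-0.4, 1.2, -0.9]
opening: 0.0464
```

```bash
python3 - <<'E'
from h import *
s=telemetry.state();p=s["tcp_pos"];print(s["opening"],s["force"],p,s["clock"])
held(p[2]-.065+.014,.024,0,0)
print(rel(.538,.2394,p[2],16.5))
E
```

```text
0.046417056867205556 [-0.4154197   1.16993898 -0.90237786] [ 0.55759549 -0.26075173  0.22485845] 20.65
0.186 axis [126.  200.7] R 14.3 cols 110 144
0.194 axis [124.2 197.7] R 14.4 cols 107 143
0.204 axis [122. 194.] R 14.6 cols 91 140
[490.4 -99.8   0.  -25.8]
```

Emit:
move_arm:
  motion: [10,-2,0,0,35,-7,0,-1,70,-14,0,-3,110,-22,0,-5,150,-30,0,-7,190,-39,0,-9,230,-47,0,-11,270,-55,0,-13,310,-63,0,-15,350,-71,0,-17,385,-78,0,-19,400,-81,0,-20]

```text
clock: 21.9
tcp_pos: [0.5412, 0.1518, 0.2247]
ee_rot: [[-0.193, 0.981, -0.002], [0.981, 0.193, 0.001], [0.001, -0.002, -1.0]]
force: [0.2, 0.5, -1.8]
opening: 0.0465
```

```bash
python3 - <<'E'
from h import *
s=telemetry.state();p=s["tcp_pos"];print(s["opening"],s["force"],p,s["clock"])
print(rel(.538,.2394,.225,16.5))
E
```

```text
0.046519797607967324 [ 0.16203748  0.47779315 -1.82856305] [0.54115922 0.15177567 0.22472934] 21.9
[86.6 13.8 -0.2 -5.4]
```

Emit:
move_arm:
  motion: [20,3,0,-1,45,7,0,-3,70,11,0,-4.5,82,13,0,-5.4,84,13,0,-5.4,84,13,30,-5.4,84,13,60,-5.4,84,13,90,-5.4,84,13,115,-5.4,84,13,120,-5.4,84,13,120,-5.4,84,13,120,-5.4]

```text
clock: 23.1
tcp_pos: [0.541, 0.2314, 0.1071]
ee_rot: [[-0.277, 0.961, 0.002], [0.961, 0.277, 0.001], [0.0, 0.002, -1.0]]
force: [-1.0, -0.3, -1.9]
opening: 0.0466
```

```bash
python3 - <<'E'
from h import *
shot("top")
s=telemetry.state();p=s["tcp_pos"];print(s["opening"],s["force"],p,s["clock"])
print(rel(.538,.2394,.0595,16.5))
E
```

```text
0.04673986947993491 [-0.52406124 -0.04303881 -1.28676536] [0.54110765 0.23166571 0.10739335] 23.15
[ 8.3 -1.  47.9 -0.4]
```

Emit:
move_arm:
  motion: [4,-0.5,0,0,8,-1,0,-0.4,8,-1,0,-0.4,8,-1,8,-0.4,8,-1,22,-0.4,8,-1,34,-0.4,8,-1,42,-0.4,8,-1,44,-0.4,8,-1,44,-0.4]

```text
clock: 24.05
tcp_pos: [0.5365, 0.2387, 0.0611]
ee_rot: [[-0.284, 0.959, -0.001], [0.959, 0.284, -0.001], [-0.0, -0.001, -1.0]]
force: [-0.4, -0.5, -1.9]
opening: 0.0466
```

Emit:
move_arm:
  motion: [0,0,0.7,0,0,0,1.5,0,0,0,1.5,0,0,0,1.5,0]

```text
clock: 24.45
tcp_pos: [0.5368, 0.2391, 0.0606]
ee_rot: [[-0.284, 0.959, 0.0], [0.959, 0.284, 0.0], [0.0, 0.0, -1.0]]
force: [0.4, -0.3, -1.5]
opening: 0.0463
```

Emit:
move_arm:
  motion: [0,0,0.7,0,0,0,1.5,0,0,0,1.5,0,0,0,1.5,0]

```text
clock: 24.85
tcp_pos: [0.5368, 0.2391, 0.059]
ee_rot: [[-0.284, 0.959, 0.0], [0.959, 0.284, 0.0], [0.0, 0.0, -1.0]]
force: [-0.0, 0.3, 1.2]
opening: 0.0462
```

Contact at 0.059, as predicted. Release, rise and go to the square bottle.

Emit:
move_arm:
  motion: [0,0,0,0,0,0,0,0,0,0,0,0,0,0,0,0,0,0,0,0,0,0,0,0,0,0,0,0]
  grip: 1

```text
clock: 25.55
tcp_pos: [0.5367, 0.239, 0.0588]
ee_rot: [[-0.284, 0.959, -0.0], [0.959, 0.284, -0.0], [-0.0, -0.0, -1.0]]
force: [0.3, 0.2, -0.5]
opening: 0.0855
```

Emit:
move_arm:
  motion: [0,0,-15,0,0,0,-45,0,0,0,-85,0,0,0,-125,0,0,0,-150,0,0,0,-150,0,0,0,-150,0]

```text
clock: 26.25
tcp_pos: [0.5368, 0.2391, 0.2099]
ee_rot: [[-0.284, 0.959, 0.001], [0.959, 0.284, 0.001], [0.001, 0.002, -1.0]]
force: [0.1, 0.7, -0.9]
opening: 0.0856
```

```bash
python3 - <<'E'
from h import *
s=telemetry.state();print(s["opening"],s["force"],s["tcp_pos"],s["clock"])
print(rel(.546,-.330,.185,-10.0))
a=shot("scene");t=shot("top")
m=(cv2.cvtColor(t,6)[190:212,404:434]>140).astype(np.uint8)
c=cv2.convexHull(np.concatenate(cv2.findContours(m,0,2)[0]))+[404,190]
print(cv2.minAreaRect(np.array([plane("top",p[0],.104)[:2]*1000 for p in c],np.float32)))
# top face in the scene view: bright white + black cap
x0,y0=75,205;i=cv2.resize(a[y0:y0+60,x0:x0+60],None,fx=4,fy=4,interpolation=2)
m=((i.max(2)>165)&(i.min(2)>120)).astype(np.uint8)
k,l,st,_=cv2.connectedComponentsWithStats(m);j=1+st[1:,4].argmax()
c=cv2.convexHull(cv2.findContours((l==j).astype(np.uint8),0,2)[0][0])[:,0]
w=np.array([plane("scene",(p+.5)/4-.5+[x0,y0],.104)[:2]*1000 for p in c],np.float32);print(cv2.minAreaRect(w))
E
```

```text
0.08557237088320627 [ 0.05249395  0.69539013 -0.89773805] [0.53679971 0.23911678 0.20985034] 26.25
[-548.3 -153.    24.2   26.5]
((546.769287109375, -329.6328430175781), (43.89407730102539, 44.5090217590332), 79.79680633544922)
((551.1844482421875, -313.7682189941406), (15.038300514221191, 45.78843688964844), 84.3498306274414)
```

Emit:
move_arm:
  motion: [-45,-13,0,2,-92,-26,0,5,-140,-39,0,8,-188,-52,0,10,-235,-66,0,12,-282,-79,0,14,-330,-92,0,16,-378,-105,0,18,-425,-119,5,20,-470,-131,10,22,-515,-144,20,25,-548,-153,24,26.5]

```text
clock: 27.55
tcp_pos: [0.5438, -0.3328, 0.1825]
ee_rot: [[0.178, 0.984, -0.004], [0.984, -0.178, 0.0], [-0.001, -0.004, -1.0]]
force: [0.5, 0.1, 0.2]
opening: 0.0851
```

Emit:
move_arm:
  motion: [0,0,0,0,0,0,0,0,0,0,0,0]

```text
clock: 27.85
tcp_pos: [0.5459, -0.3281, 0.1839]
ee_rot: [[0.172, 0.985, -0.001], [0.985, -0.172, 0.002], [0.001, -0.002, -1.0]]
force: [0.5, -0.6, 0.0]
opening: 0.0852
```

```bash
python3 - <<'E'
from h import *
s=telemetry.state();print(s["tcp_pos"],s["clock"])
print(rel(.547,-.330,.065,-9.8))
E
```

```text
[ 0.54591746 -0.32810514  0.18387625] 27.85
[-1.800e+00  1.600e+00  1.189e+02 -1.000e-01]
```

Emit:
move_arm:
  motion: [-1,1,15,0,-1,1,50,0,-1,1,85,0,-1,1,105,0,-1,1,115,0,-1,1,119,0,-1,1,119,0]

```text
clock: 28.55
tcp_pos: [0.5469, -0.3307, 0.0658]
ee_rot: [[0.173, 0.985, 0.0], [0.985, -0.173, -0.0], [0.0, 0.0, -1.0]]
force: [0.1, -0.5, -0.2]
opening: 0.0853
```

Emit:
move_arm:
  motion: [0,0,0,0,0,0,0,0,0,0,0,0,0,0,0,0,0,0,0,0,0,0,0,0,0,0,0,0,0,0,0,0]
  grip: -1
  force: 60

```text
clock: 29.35
tcp_pos: [0.5475, -0.3314, 0.0669]
ee_rot: [[0.173, 0.985, 0.002], [0.985, -0.173, -0.001], [-0.0, 0.002, -1.0]]
force: [0.3, 0.3, 6.6]
opening: 0.0475
```

Emit:
move_arm:
  motion: [0,0,-5,0,0,0,-15,0,0,0,-40,0,0,0,-70,0,0,0,-100,0,0,0,-130,0,0,0,-150,0,0,0,-160,0,0,0,-160,0,0,0,-160,0]

```text
clock: 30.35
tcp_pos: [0.5461, -0.3305, 0.2248]
ee_rot: [[0.173, 0.985, -0.001], [0.985, -0.173, 0.001], [0.001, -0.002, -1.0]]
force: [-1.2, -0.2, -2.2]
opening: 0.0474
```

```bash
python3 - <<'E'
from h import *
s=telemetry.state();p=s["tcp_pos"];print(s["opening"],s["force"],p,s["clock"])
a=held(p[2]-.065+.014,.024,0,0)
print(rel(.5168,.3115,p[2],16.5))
for z in (p[2]-.051,p[2]-.03):print(proj("scene",[p[0],p[1],z]))
cv2.imwrite("pics/v5.png",cv2.resize(a[120:280,30:310],(700,400)))
E
```

```text
0.04736352254310916 [-1.18906763 -0.18451483 -2.23220534] [ 0.54610317 -0.33046269  0.22475974] 30.35
0.186 axis [ 79.4 205.9] R 13.8 cols 50 98
0.194 axis [ 77. 203.] R 13.9 cols 47 98
0.204 axis [ 74.  199.3] R 14.0 cols 44 99
[ 6.271e+02 -1.398e+02  4.000e-01 -2.650e+01]
(np.float64(82.72872255140274), np.float64(210.16583469034234))
(np.float64(76.67932401334238), np.float64(202.69859357316884))
```

View pics/v5.png

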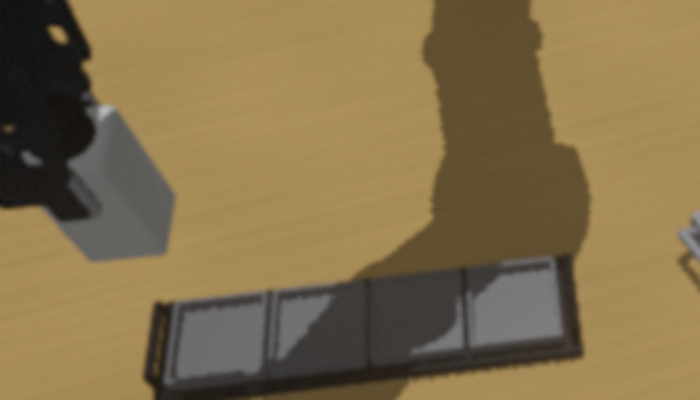

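The eleventh picture shows the square bottle held upright. Its base centre is near crop (134,228), against (132,225) predicted. I'll carry it to the left-end well.

Emit:
move_arm:
  motion: [10,-2,0,0,40,-9,0,-1,80,-18,0,-3,120,-27,0,-5,160,-36,0,-7,200,-45,0,-9,240,-54,0,-11,280,-62,0,-13,320,-71,0,-15,360,-80,0,-17,390,-87,0,-18.5,400,-89,0,-19]

```text
clock: 31.6
tcp_pos: [0.5269, 0.0834, 0.2248]
ee_rot: [[-0.164, 0.986, -0.002], [0.986, 0.164, 0.001], [0.001, -0.002, -1.0]]
force: [-0.3, 0.5, -2.7]
opening: 0.0472
```

Emit:
move_arm:
  motion: [0,0,0,0,0,0,0,0,0,0,0,0]

```text
clock: 31.9
tcp_pos: [0.5282, 0.0763, 0.2256]
ee_rot: [[-0.154, 0.988, -0.0], [0.988, 0.154, -0.001], [-0.001, -0.0, -1.0]]
force: [0.3, 1.0, -3.2]
opening: 0.047
```

```bash
python3 - <<'E'
from h import *
s=telemetry.state();p=s["tcp_pos"];print(s["opening"],s["force"],p,s["clock"])
print(rel(.5168,.3115,.225,16.5))
E
```

```text
0.04697313891951077 [ 0.3014356   0.95476717 -3.174212  ] [0.52824882 0.07630461 0.22563041] 31.9
[234.2  24.8   0.4  -7.7]
```

Emit:
move_arm:
  motion: [10,1,0,0,40,4,0,-1,80,8,0,-2.5,120,13,0,-4,160,17,0,-5.5,195,21,0,-6.5,220,23,0,-7.3,231,24.5,0,-7.7,234,25,0,-7.7,234,25,0,-7.7,234,25,0,-7.7]

```text
clock: 33.0
tcp_pos: [0.517, 0.3111, 0.2258]
ee_rot: [[-0.285, 0.959, 0.0], [0.959, 0.285, -0.001], [-0.001, -0.0, -1.0]]
force: [-0.3, -0.4, -2.5]
opening: 0.0473
```

Emit:
move_arm:
  motion: [0,0,15,0,0,0,45,0,0,0,80,0,0,0,105,0,0,0,118,0,0,0,120,0,0,0,120,0,0,0,120,0]

```text
clock: 33.8
tcp_pos: [0.5174, 0.3137, 0.1071]
ee_rot: [[-0.287, 0.958, 0.002], [0.958, 0.287, 0.002], [0.001, 0.002, -1.0]]
force: [-0.4, -0.1, -2.1]
opening: 0.0472
```

```bash
python3 - <<'E'
from h import *
shot("top")
s=telemetry.state();p=s["tcp_pos"];print(s["opening"],s["force"],p,s["clock"])
print(rel(.5168,.3115,.0595,16.5))
E
```

```text
0.047534456109780916 [ 0.28171949 -0.64454264 -1.98617274] [0.51729563 0.31383211 0.10720868] 33.85
[-2.1 -1.3 47.7  0.2]
```

Emit:
move_arm:
  motion: [-2,-0.5,2,0,-2,-0.5,10,0,-2,-0.5,25,0,-2,-0.5,37,0,-2,-0.5,43,0,-2,-0.5,45,0,-2,-0.5,45,0,-2,-0.5,45,0]

```text
clock: 34.65
tcp_pos: [0.5167, 0.3114, 0.0611]
ee_rot: [[-0.288, 0.958, 0.001], [0.958, 0.288, 0.0], [0.0, 0.001, -1.0]]
force: [1.0, 0.6, -2.4]
opening: 0.0473
```

Emit:
move_arm:
  motion: [0,0,0.7,0,0,0,1.5,0,0,0,1.5,0,0,0,1.5,0]

```text
clock: 35.05
tcp_pos: [0.5164, 0.3114, 0.0594]
ee_rot: [[-0.288, 0.958, 0.0], [0.958, 0.288, 0.0], [0.0, 0.0, -1.0]]
force: [1.0, 0.6, -1.9]
opening: 0.0473
```

Emit:
move_arm:
  motion: [0,0,0.5,0,0,0,1,0,0,0,1,0,0,0,1,0]

```text
clock: 35.45
tcp_pos: [0.5165, 0.3114, 0.0589]
ee_rot: [[-0.288, 0.958, 0.0], [0.958, 0.288, 0.0], [0.0, 0.0, -1.0]]
force: [-0.4, -1.0, 5.2]
opening: 0.0474
```

On the floor (+5.2 N at 0.0589). Release, rise and back off.

Emit:
move_arm:
  motion: [0,0,0,0,0,0,0,0,0,0,0,0,0,0,0,0,0,0,0,0,0,0,0,0,0,0,0,0]
  grip: 1

```text
clock: 36.15
tcp_pos: [0.5164, 0.3113, 0.0583]
ee_rot: [[-0.288, 0.958, -0.0], [0.958, 0.288, 0.0], [0.0, -0.0, -1.0]]
force: [-0.7, 0.4, -1.1]
opening: 0.0857
```

Emit:
move_arm:
  motion: [0,0,-15,0,0,0,-45,0,0,0,-85,0,0,0,-125,0,0,0,-160,0,30,-30,-170,0,70,-50,-170,0,110,-60,-170,0,150,-70,-170,0,190,-80,-170,0,190,-80,-170,0,190,-80,-170,0]

```text
clock: 37.35
tcp_pos: [0.3844, 0.471, 0.2291]
ee_rot: [[-0.29, 0.957, 0.0], [0.957, 0.29, 0.0], [0.0, 0.001, -1.0]]
force: [1.4, -1.8, 0.4]
opening: 0.0852
```

Emit:
move_arm:
  motion: [40,0,0,0,80,0,0,0,110,0,0,0,110,0,0,0,110,0,0,0,110,0,0,0]

```text
clock: 37.95
tcp_pos: [0.3555, 0.5734, 0.2287]
ee_rot: [[-0.284, 0.959, 0.001], [0.959, 0.284, -0.001], [-0.001, 0.001, -1.0]]
force: [1.1, 0.2, -0.7]
opening: 0.085
```

```bash
python3 - <<'E'
from h import *
t,s=shot("top"),shot("scene");st=telemetry.state();print(st["tcp_pos"],st["force"],st["clock"])
cv2.imwrite("pics/v6.png",np.vstack([cv2.resize(t[150:250,110:310],(600,300),interpolation=2),cv2.resize(s[110:250,280:460],(386,300),interpolation=2)[:, :].copy() if 0 else cv2.copyMakeBorder(cv2.resize(s[110:250,280:460],(386,300),interpolation=2),0,0,0,214,0)]))
# expected axis at shoulder height
for k,w,z in(("tall",(.580,.0963),.120),("squat",(.5588,.1678),.084),("shaker",(.538,.2394),.094),("square",(.5168,.3115),.114)):
    print(k,[np.round(proj(n,[*w,z]),1) for n in("top","scene")])
E
```

```text
[0.35512844 0.57378471 0.22874418] [ 0.70469274 -0.57226536 -0.05414515] 38.05
tall [array([237.8, 188.9]), array([339.5, 182.8])]
squat [array([209.3, 201.2]), array([367. , 176.9])]
shaker [array([178.4, 209.1]), array([396.8, 157.5])]
square [array([145.2, 216.6]), array([427.2, 135. ])]
```

View pics/v6.png

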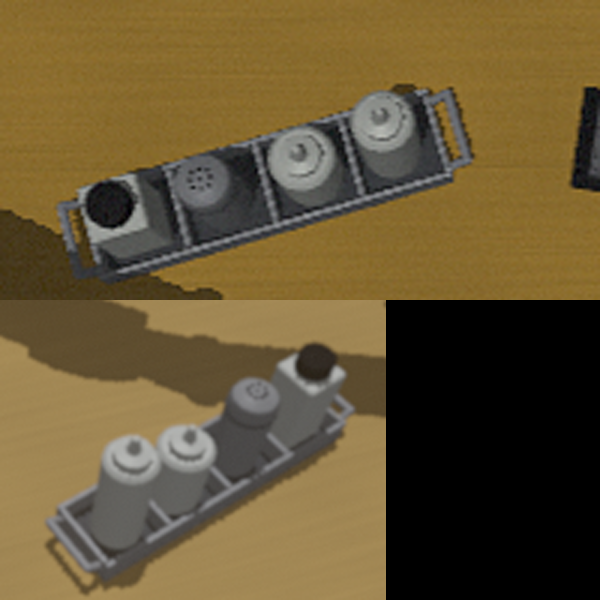

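```bash
python3 - <<'E'
from h import *
t,s=shot("top"),shot("scene");R=np.array([[.959,-.284],[.284,.959]]);o=np.array([.5484,.2038])
for k,a,b,tha,thb in(("tall",(238,190),(340,183),120,150),("squat",(210,203),(367,177),120,150),("shaker",(178,210),(397,157),90,110)):
    A,ra,_=ell("top",t,a,13,tha);B,rb,_=ell("scene",s,b,16,thb);P,g=tri(A,B)
    print(k,A.round(1),ra.round(1),B.round(1),rb.round(1),P.round(4),g.round(4),"in rack mm",(R.T@(P[:2]-o)*1000).round(1))
print("cap",*[np.round(q,4) for q in tri((146.7,218),(428.0,138))],(R.T@(tri((146.7,218),(428.0,138))[0][:2]-o)*1000).round(1))
st=telemetry.state();print(st["clock"])
E
```

```text
tall [236. 190.] [19.4 22.2] [343.  181.5] [22.  31.9] [0.5781 0.1023 0.119 ] 0.0032 in rack mm [  -0.4 -105.7]
squat [208.2 201.7] [20.9 25.4] [363.8 179.6] [23.4 32.6] [0.5578 0.1678 0.0746] 0.0083 in rack mm [ -1.2 -37.2]
shaker [173.6 211.4] [19.6 24.1] [398.7 153.8] [15.7 21.7] [0.5315 0.2488 0.0947] 0.0035 in rack mm [-3.4 48. ]
cap [0.5167 0.3133 0.1044] 0.0059 [  0.7 114. ]
38.15
```

The rack rims contaminate those ellipses (gaps of 3–8 mm), so I'll recheck with the nozzle tips and the hole ring.

```bash
python3 - <<'E'
from h import *
t,s=shot("top"),shot("scene");R=np.array([[.959,-.284],[.284,.959]]);o=np.array([.5484,.2038])
for k,a,b,z in(("tall",(236.7,188.3),(342.5,178.1),.146),("squat",(209.7,200.7),(368.6,173.9),.110),("shaker",(177,210),(399.8,152),.109),("cap",(146.7,218),(427.5,139),.114)):
    P,g=tri(a,b);q=[(R.T@(plane(n,u,z)[:2]-o)*1000).round(1) for n,u in(("top",a),("scene",b))]
    print(k,P.round(4),g.round(4),(R.T@(P[:2]-o)*1000).round(1),"planes",*q)
cv2.imwrite("pics/v7.png",np.hstack([cv2.resize(t[165:255,120:270],(400,240),interpolation=2),cv2.resize(s[115:245,290:450],(400,325),interpolation=2)[:240]]))
E
```

```text
tall [0.5791 0.0993 0.1316] 0.0027 [  -0.3 -108.9] planes [  -4.8 -110.2] [   8.  -116.4]
squat [0.5587 0.1671 0.0934] 0.0036 [ -0.6 -38.1] planes [ -5.9 -40.7] [  8.5 -47.8]
shaker [0.5345 0.2421 0.1053] 0.0041 [-2.4 40.6] planes [-4.8 38.6] [ 0.5 39.5]
cap [0.517  0.3136 0.1017] 0.0049 [  1.  114.2] planes [ -3.9 109.8] [  8.4 104.8]
```

```bash
python3 -c "
from rig import ticket;print(ticket.hand_in())"
```

```text
the job is handed in; nothing more can be done
None
```

I moved all four containers into the serving rack in mirrored order and handed the job in at about 38 s of the 115 s allowed. From right to left the wells now hold the tall bottle, the squat bottle, the shaker and the square bottle.

**Placing:** I lowered each container until the wrist force showed floor contact, then released it. The squat bottle was pressed a little too hard, to about 33 N, and I eased off before letting go.

**Final views:** All four stand upright in their wells with the arm clear. Two-view triangulation of the nozzle tips, the shaker's hole ring and the cap puts each within about 4 mm of its well's centre. I kept clear of the bowl, spoon and dip cup but did not measure them again at the end.

**Checks that disagreed:**
- **Heights:** Triangulated heights came out up to about 17 mm low at the nozzle tips and 5 mm low at the shoulders and rack rim. For grip and set-down heights I used the stated sizes and the felt contact.
- **Single-view positions:** At the nominal heights the two cameras differ by up to 14 mm across the rack, on either side of centre. The worst single-view reading was about 13 mm from a well's centre, close to the 14 mm limit.
- **First end check:** The rack rims spoiled the fitted outlines there, giving ray gaps of 3–8 mm and the shaker 10.5 mm off. I set that check aside for the tip readings, whose ray gaps were still 3–5 mm.

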